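# Vent and open the sample chamber

## Task

Open the sample chamber for unloading: first pull the black vent knob up and out until it clicks past its detent, then swing the chamber's lid all the way back until its rubber buffer is pressed on the stop and it stays there, without forcing it. Finally push the vent knob fully back in; leave the regulator alone and do not disturb the beaker and the tube rack.

Things in the scene. Friction and masses are not known exactly. Their poses are not given: they have to be found in the camera images.
- chamber: Open-topped aluminium chamber fixed to the bench, 160 (x) x 200 (y) x 100 mm high, walls 6 mm. Origin: centre of its underside; x points from the front (handle side) to the back (hinge side), z up. The hinge line runs along y at x = +80, z = 100 mm.
- bracket_top (a point): Top centre of the steel bracket post behind the chamber (44 wide, 10 thick, 195 mm high; at chamber x = +155 mm). It carries the lid's stop: a bolt along chamber x, 170 mm above the bench, with a 32 mm round head facing the lid. The bolt is set differently each time, stopping the lid somewhere from 90 to 125 degrees; the setting is not reported but is felt when the lid meets it.
- lid (a joint): Hinge angle of the lid, rad: 0 closed, growing as it opens up and back. Grey plate 160 (front to back) x 200 x 8 mm, 0.3 kg, on the chamber's back rim. Stiff hinge (0.36 N m friction): it stays where it is left. It takes 2 to 5 N at the free edge to move; on the stop the force rises softly over the buffer's 4 mm, then hard. 8 to 14 N there is a firm press, over 20 N is forcing it.
- lid_handle (a point): Middle of the lid's bar handle: a round steel bar 10 mm thick and 90 mm long, parallel to the hinge (chamber y), on two 8 mm pillars 80 mm apart. Its centre line is 35 mm above the lid's outer face and 130 mm from the hinge line (30 mm from the free edge). When the lid is closed it is 143 mm above the bench.
- buffer: Sprung round-ended rubber buffer on the lid's outer face, 18 mm thick, standing 19 mm out, on the middle line 80 mm from the hinge; it gives 4 mm (1.5 N/mm). It meets the head of the stop bolt when the lid is fully open. Origin: its foot on the lid's face; its z points away from the lid.
- vent_top (a point): Centre of the flat top of the vent knob: a black round head 30 mm across and 22 mm tall on a 12 mm steel stem, standing on a plain aluminium block (60 x 60 x 65 mm) fixed to the bench to one side of the chamber. Knob in: the top is 102 mm above the bench and the underside of the head is 80 mm above it (15 mm above the block). It pulls straight up.
- vent_knob (a joint): Travel of the vent knob, m: 0 fully in, 0.016 fully out, moving straight up. Friction 2 N; a detent halfway must be overcome (about 7 N) both ways, and it stays at either end.
- regulator: Pressure regulator on the other side of the chamber, not to be touched: a like 60 x 60 x 65 mm aluminium block with a wider (48 mm), ribbed black rotary cap, 93 mm high in all, and a round gauge on its front. Origin: centre of its underside.
- beaker: Loose glass beaker, 68 mm across, 85 mm high. Origin: centre of its underside.
- tube_rack: Loose white rack, 90 x 60 x 45 mm, holding six capped tubes, 92 mm high in all. Origin: centre of its underside.

How it is judged:
By the outcome, as a careful person would: the job done as asked, in the order asked, and still so for the second after the job is handed in, with the robot touching nothing.
It also fails if it takes over 72 s, if anything falls off the work surface, if the arm or the gripper's body presses on something with over 40 N, if the wrist force passes 120 N, or if a joint passes its speed limit or range.

## Robot

A 6-joint arm with a two-finger parallel gripper is mounted at the origin on the work surface. World frame = base frame: x ahead of the robot, y to its left, z up, the work surface at z = 0. Lengths are in m, angles in rad, forces in N, time in s.
With the tool pointing down it reaches from about 0.375 to 0.9 m from the base axis. Payload 3.1 kg.
Tool frame: the origin (TCP) lies at the centre of the arm's flange, where the gripper is bolted on; the fingertips stand 182 mm ahead of it and the grasp point (between the pads) lies 164 mm ahead of it; z points along the fingers, y is the line along which they close (so a half turn about z gives the same grasp; the last joint's range is limited). The gripper opens to 87 mm and grips with 3 to 60 N. Pads are 19 mm wide; open, the fingers measure 117 mm over their backs; the gripper's body (75 mm by 190 mm) begins 51 mm behind the grasp point.
Start: joints at [1.139, 0.527, 1.433, -0, 1.181, -0.178], TCP at [0.157, 0.605, 0.405] pointing down, gripper open.
Joint ranges: [-3.08, 3.08], [-0.75, 2.2], [0.22, 2.44], [-1.43, 4.57], [0, 2.65], [-2.85, 2.85]. Speed limits (rad/s): [2.79, 2.79, 3.14, 3.14, 3.14, 3.14].

## Interface

Orientations are given as a unit quaternion [x, y, z, w].
In Python, from rig import * gives the robot as it stands.
- The arm moves only by the tool move_arm, never from a script. Its argument "commands" is a list that holds one entry, the list of rows, each a list of 6 numbers: the shift along the tool's x, y, z in units of 40 mm (1.0 is 40 mm), then the turn, a rotation vector about the tool's x, y, z in rad. A call has 1 to 12 rows; each row is the pose to reach, as a shift and turn from the pose commanded when the call began, along the tool's axes at that moment; what a row does not reach only later rows make up. A row lasts 1/8 s, in which the tool goes at most 62.5 mm and 10.7 degrees, less where a joint would pass 70% of its speed; a pose out of reach is approached as far as the arm can. A call with a gripper value outside its range is refused whole. "claw" is the closure, from -1 (fully open) to 1 (shut), so that 0 is half open, set as the call begins (left out, the last holds). The fingers move at their own pace and stop on an object; "squeeze" is the grip in N (left out, the last holds). Time passes only in rows, so rows that repeat a pose let the fingers close. It gives the time, the measured TCP pose, the force, the opening and the grip force at its end, in the units of the state.
- get_obs(): the state, without advancing time (a new reading comes with each control period).
- camera(name): name is "scene" or "top"; returns a dict with "pixels" (480x640x3 uint8, blue, green, red), "range_z" (480x640 float32, m along the optical axis (not along the pixel's ray), 0 where there is no reading), "camera_matrix" (3x3 intrinsics, pixels), "extrinsics" (4x4, takes a point from world to camera coordinates). Camera axes: x right, y up, looking along -z (the intrinsics and any distortion apply to the point x, -y, -z); pixel columns grow to the right and rows downward; lengths in m; the calibration is good to about 2 mm. A picture is of the moment at which its call begins.
- hand_in(): hands the job in; it is judged then, once.
The state is a dict: "time": time; "q": joint angles; "joint_velocities": joint speeds; "joint_torque": joint torques, N m; "position": TCP position; "tool_rot": TCP orientation; "ft_force": force on the tool from outside, world axes, zero at the start; "moment": the same for the moment, N m; "grip_width": finger opening in m; "grip_force": force on a finger pad.
Only numpy, scipy, OpenCV 4.12 (cv2) and the standard library are available. Lean on these libraries where they do the work, as an engineer would, in place of code of your own. Each camera call takes 0.05 s, during which the arm holds its last target. There are 200 camera calls.

## Working session

There is one attempt and no reset: what is moved stays moved. The work goes in short steps, Python scripts to look and compute and a tool call to move; the robot and the scene stay as the last step left them, time stands still between calls to the robot, and variables do not carry over. Pictures are saved under pics/ and viewed, at most 10 in all, crops included, and the job is handed in when it is done.

Besides the shell and the picture viewer there is one more tool, called after "Call:" as a command line: name --argument value ..., lists and objects as JSON in quotes. move_arm: Moves the arm, as the interface text tells. Its arguments: {"type":"object","properties":{"commands":{"type":"array","items":{"type":"array","items":{"type":"array","items":{"type":"number"}}}},"claw":{"type":"number"},"squeeze":{"type":"number"}},"required":["commands"]}

```bash
mkdir -p pics; cat > h.py <<'E'
from rig import *
import numpy as np, cv2
from scipy.spatial.transform import Rotation as R
def pts(c):
    K=np.array(c["camera_matrix"]);E=np.array(c["extrinsics"]);z=c["range_z"]
    v,u=np.mgrid[0:480,0:640]
    X=(u-K[0,2])/K[0,0]*z;Y=-(v-K[1,2])/K[1,1]*z
    P=np.stack([X,Y,-z,np.ones_like(z)],-1)@np.linalg.inv(E).T
    P=P[...,:3];P[z==0]=np.nan
    return P
E
python3 - <<'E'
from h import *
for n in("scene","top"):
    c=camera(n);cv2.imwrite(f"pics/{n}0.png",c["pixels"]);np.savez(f"{n}0.npz",**{k:np.array(v) for k,v in c.items()})
    print(n,np.round(c["camera_matrix"],1).tolist(),np.round(c["extrinsics"],3).tolist(),[k for k in c],(c["range_z"]>0).mean())
print(get_obs())
E
```

```text
scene [[435.3, 0.0, 319.7], [0.0, 435.3, 241.4], [0.0, 0.0, 1.0]] [[0.22, 0.975, 0.014, -0.109], [-0.764, 0.164, 0.624, 0.352], [0.607, -0.149, 0.781, -1.473], [0.0, 0.0, 0.0, 1.0]] ['pixels', 'range_z', 'camera_matrix', 'extrinsics'] 0.9960774739583333
top [[518.3, 0.0, 320.8], [0.0, 518.3, 246.8], [0.0, 0.0, 1.0]] [[0.014, -1.0, 0.017, -0.013], [0.994, 0.016, 0.112, -0.603], [-0.112, 0.015, 0.994, -1.316], [0.0, 0.0, 0.0, 1.0]] ['pixels', 'range_z', 'camera_matrix', 'extrinsics'] 0.9960026041666666
{'time': 0.1, 'q': array([ 1.13850780e+00,  5.28362180e-01,  1.43378298e+00, -2.53427292e-05,
        1.18141558e+00, -1.78501828e-01]), 'joint_velocities': array([-2.16148721e-03, -2.03195062e-03, -4.82040984e-03,  4.15053283e-04,
        2.15279267e-04,  7.18670662e-05]), 'joint_torque': array([ 1.80481161e-04, -4.40987027e+01, -1.77149963e+01,  6.34567696e-02,
        5.34392288e-02, -3.36682626e-05]), 'position': array([0.15676035, 0.60469515, 0.40387312]), 'tool_rot': array([ 1.26548241e-01,  9.91959966e-01, -9.42029692e-04, -2.84695417e-04]), 'ft_force': array([ 1.42597526, -0.07234564,  0.03242819]), 'moment': array([ 0.0174167 ,  0.09712503, -0.01929409]), 'grip_force': 0.0, 'grip_width': 0.08720323173593093}
```

View pics/scene0.png

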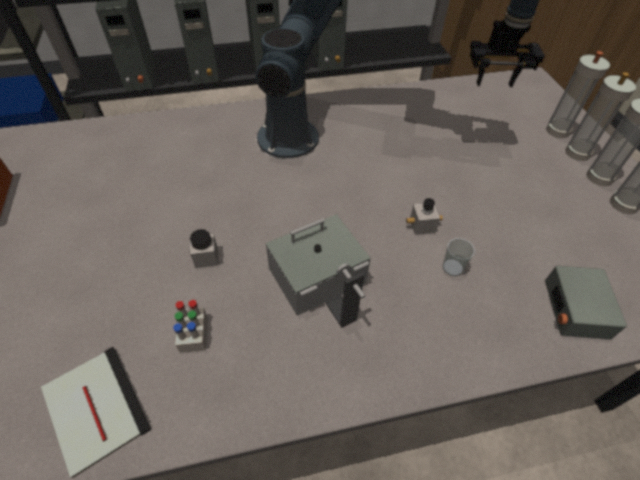

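View pics/top0.png

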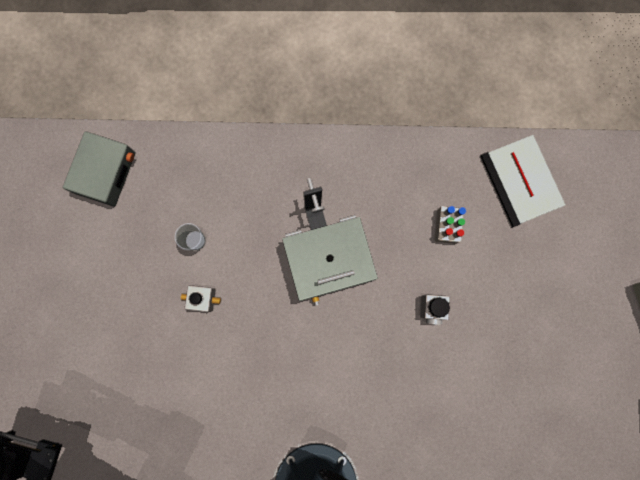

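The pictures show the vent knob at top-view pixel (197,299) and the lid with its handle at (335,277). The bracket is at (313,198), the regulator at (438,307), the beaker at (190,238) and the rack at (452,224).

```bash
cat > m.py <<'E'
from h import *
for n in ("top","scene"):
    d=dict(np.load(n+"0.npz"));P=pts(d);im=d["pixels"];
    hsv=cv2.cvtColor(im,cv2.COLOR_BGR2HSV)
    z=P[...,2]
    roi=(P[...,0]>.25)&(P[...,0]<.85)&(abs(P[...,1])<.45)
    def rep(name,m,rect=False):
        m=(m&roi).astype(np.uint8)
        k,l,s,cen=cv2.connectedComponentsWithStats(m)
        for i in range(1,k):
            if s[i,4]<25: continue
            q=P[l==i]; o=f"{n} {name} n={s[i,4]} c={np.round(cen[i])} med={np.round(np.nanmedian(q,0),4)} mid={np.round((np.nanpercentile(q,2,axis=0)+np.nanpercentile(q,98,axis=0))/2,4)}"
            if rect:
                r=cv2.minAreaRect((q[:,:2]*1000).astype(np.float32)); o+=f" rect={np.round(r[0],1)},{np.round(r[1],1)},{r[2]:.2f}"
            print(o)
    rep("z~.102",(z>.094)&(z<.12),True)
    rep("z .13-.16",(z>.13)&(z<.16),True)
    rep("z>.18",(z>.18)&(z<.21),True)
    rep("z .083-.094",(z>.083)&(z<.094),True)
E
python3 m.py
```

```text
top z~.102 n=5161 c=[329. 257.] med=[ 0.5712 -0.0219  0.109 ] mid=[ 0.5707 -0.0233  0.1088] rect=[572.8 -22.8],[169.1 200.6],16.47
top z~.102 n=121 c=[194. 298.] med=[0.4654 0.3035 0.1023] mid=[0.4665 0.303  0.1025] rect=[466.5 302.8],[26.8 28.1],1.05
top z~.102 n=145 c=[440. 306.] med=[ 0.4542 -0.2988  0.0955] mid=[ 0.4541 -0.2975  0.097 ] rect=[ 453.1 -296.6],[41.6 45.1],0.83
top z .13-.16 n=160 c=[335. 277.] med=[ 0.5195 -0.0369  0.1476] mid=[ 0.5203 -0.0381  0.1474] rect=[520.2 -37.9],[ 9.8 89.7],16.52
top z>.18 n=103 c=[312. 191.] med=[0.7149 0.0206 0.1954] mid=[0.7155 0.0206 0.1917] rect=[716.3  19.9],[10.4 43.7],16.99
top z>.18 n=34 c=[317. 208.] med=[0.6768 0.0084 0.184 ] mid=[0.6769 0.0084 0.1848] rect=[676.9   8.1],[ 5.8 28.2],20.04
top z .083-.094 n=30 c=[450. 209.] med=[ 0.6977 -0.3278  0.0911] mid=[ 0.6975 -0.3292  0.09  ] rect=[ 697.2 -329.8],[15. 18.],17.05
top z .083-.094 n=35 c=[461. 210.] med=[ 0.696  -0.3567  0.0905] mid=[ 0.6954 -0.3576  0.0892] rect=[ 695.6 -357.1],[16.2 18.6],45.50
top z .083-.094 n=39 c=[449. 220.] med=[ 0.6699 -0.3249  0.0914] mid=[ 0.6698 -0.
[... 2380 characters left out ...]
.7 -325. ],[17.2 17.1],88.72
scene z .083-.094 n=46 c=[350. 305.] med=[0.7234 0.0162 0.0879] mid=[0.7223 0.0187 0.0884] rect=[722.4  19.1],[ 5.7 42.4],10.39
scene z .083-.094 n=63 c=[191. 315.] med=[ 0.6733 -0.3277  0.0898] mid=[ 0.6719 -0.3276  0.088 ] rect=[ 671.4 -327.4],[18.4 16.7],68.50
scene z .083-.094 n=64 c=[178. 316.] med=[ 0.6701 -0.3553  0.0902] mid=[ 0.6686 -0.3553  0.0883] rect=[ 669.3 -355.5],[20.2 16.8],30.36
scene z .083-.094 n=67 c=[177. 327.] med=[ 0.6979 -0.3582  0.0906] mid=[ 0.6968 -0.358   0.0886] rect=[ 697.1 -357.6],[16.5 17.3],43.28
scene z .083-.094 n=67 c=[191. 326.] med=[ 0.7006 -0.3306  0.0905] mid=[ 0.6994 -0.33    0.0885] rect=[ 699.3 -330.9],[17.9 17.3],69.19
```

```bash
cat >> h.py <<'E'
YAW=np.arctan2(.284,.959)
def tgt(p,yaw=YAW,grasp=True):
    """row(s) for world grasp points p (tool down, tool y at yaw) from the present measured pose"""
    o=get_obs();R0=R.from_quat(o["tool_rot"])
    y=np.array([np.cos(yaw),np.sin(yaw),0]);z=np.array([0,0,-1.]);Rt=R.from_matrix(np.c_[np.cross(y,z),y,z])
    rv=(R0.inv()*Rt).as_rotvec()
    print("t",o["time"],"F",np.round(o["ft_force"],2),"w",round(o["grip_width"],4),"grasp",np.round(o["position"]-[0,0,.164],4))
    for q in np.atleast_2d(p):
        d=R0.inv().apply(q+np.array([0,0,.164])-o["position"])/.04
        print(np.round(np.r_[d,rv],3).tolist())
E
python3 -c "
from h import *
tgt([[.4675,.3028,.16],[.4675,.3028,.092]])"
```

```text
t 0.1 F [ 1.43 -0.07  0.03] w 0.0872 grasp [0.1568 0.6047 0.2399]
[-9.415, -5.351, 2.004, -0.002, 0.001, 1.029]
[-9.416, -5.348, 3.704, -0.002, 0.001, 1.029]
```

Call:
move_arm --commands '[[[-9.415,-5.351,2.0,0,0,1.029],[-9.415,-5.351,2.0,0,0,1.029],[-9.415,-5.351,2.0,0,0,1.029],[-9.415,-5.351,2.0,0,0,1.029],[-9.415,-5.351,2.0,0,0,1.029],[-9.415,-5.351,2.0,0,0,1.029],[-9.415,-5.351,2.0,0,0,1.029],[-9.415,-5.351,2.0,0,0,1.029],[-9.415,-5.351,2.0,0,0,1.029],[-9.415,-5.351,2.0,0,0,1.029],[-9.415,-5.351,2.0,0,0,1.029],[-9.415,-5.351,2.0,0,0,1.029]]]' --claw -1

```text
time: 1.6
position: [0.467, 0.3041, 0.325]
tool_rot: [0.598, 0.802, 0.0, 0.0]
ft_force: [0.2, -0.2, -0.2]
grip_width: 0.0872
grip_force: 0.0
```

```bash
python3 -c "
from h import *
tgt([[.4675,.3028,.16],[.4675,.3028,.092]])"
```

```text
t 1.6 F [ 0.17 -0.23 -0.16] w 0.0872 grasp [0.467  0.3041 0.161 ]
[-0.034, 0.004, 0.026, 0.0, -0.0, 0.002]
[-0.034, 0.003, 1.726, 0.0, -0.0, 0.002]
```

Call:
move_arm --commands '[[[-0.03,0,0.6,0,0,0],[-0.03,0,1.2,0,0,0],[-0.03,0,1.55,0,0,0],[-0.03,0,1.7,0,0,0],[-0.03,0,1.7,0,0,0],[-0.03,0,1.7,0,0,0]]]'

```text
time: 2.35
position: [0.4683, 0.3022, 0.2574]
tool_rot: [0.598, 0.801, 0.001, 0.0]
ft_force: [0.5, 0.0, 0.9]
grip_width: 0.087
grip_force: 0.0
```

Call:
move_arm --commands '[[[0,0,0,0,0,0],[0,0,0,0,0,0],[0,0,0,0,0,0],[0,0,0,0,0,0],[0,0,0,0,0,0],[0,0,0,0,0,0],[0,0,0,0,0,0],[0,0,0,0,0,0]]]' --claw 1 --squeeze 25

```text
time: 3.35
position: [0.4675, 0.3019, 0.2567]
tool_rot: [0.598, 0.801, -0.001, -0.001]
ft_force: [-1.5, -0.6, 1.5]
grip_width: 0.0292
grip_force: 25.0
```

Call:
move_arm --commands '[[[0,0,-0.05,0,0,0],[0,0,-0.1,0,0,0],[0,0,-0.15,0,0,0],[0,0,-0.2,0,0,0],[0,0,-0.25,0,0,0],[0,0,-0.3,0,0,0],[0,0,-0.35,0,0,0],[0,0,-0.38,0,0,0],[0,0,-0.4,0,0,0],[0,0,-0.4,0,0,0]]]'

```text
time: 4.6
position: [0.4675, 0.3019, 0.2727]
tool_rot: [0.598, 0.801, -0.001, -0.0]
ft_force: [-4.7, -1.4, -0.9]
grip_width: 0.0294
grip_force: 25.0
```

Call:
move_arm --commands '[[[0,0,-0.03,0,0,0],[0,0,-0.05,0,0,0],[0,0,-0.05,0,0,0]]]'

```text
time: 4.97
position: [0.4676, 0.3019, 0.273]
tool_rot: [0.598, 0.801, -0.001, -0.001]
ft_force: [-1.8, 1.0, -22.1]
grip_width: 0.029
grip_force: 25.0
```

```bash
python3 -c "
from h import *
tgt([[.4675,.3028,.16]])
c=camera('scene');cv2.imwrite('pics/s1.png',cv2.resize(c['pixels'][130:260,340:520],(720,520)))"
```

```text
t 4.975 F [ -1.79   1.01 -22.11] w 0.029 grasp [0.4676 0.3019 0.109 ]
[0.021, -0.0, -1.276, -0.003, 0.0, -0.0]
```

View pics/s1.png

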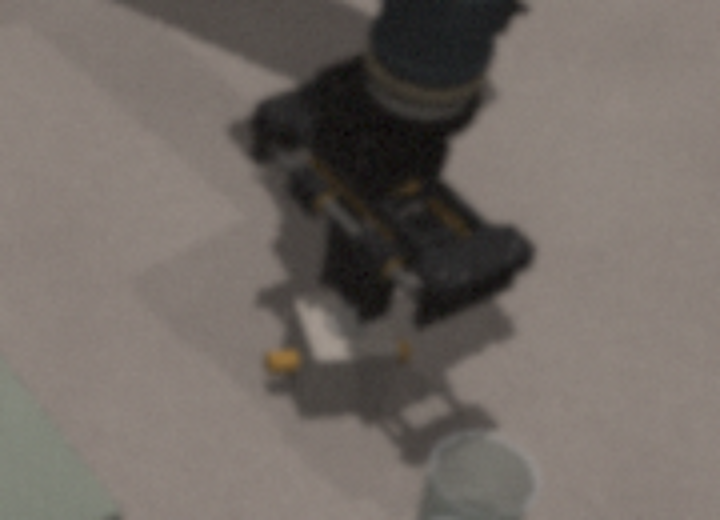

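The picture shows the gripper over the vent block, and the knob hit its hard end stop at 16 mm with -22 N, so it is fully out. Next I ease off, release and rise.

Call:
move_arm --commands '[[[0,0,0.04,0,0,0],[0,0,0.04,0,0,0]]]'

```text
time: 5.28
position: [0.4675, 0.3019, 0.2729]
tool_rot: [0.598, 0.801, -0.001, -0.001]
ft_force: [-5.0, -1.2, -17.3]
grip_width: 0.0289
grip_force: 25.0
```

Call:
move_arm --commands '[[[0,0,0,0,0,0],[0,0,0,0,0,0],[0,0,0,0,0,0],[0,0,0,0,0,0],[0,0,0,0,0,0],[0,0,0,0,0,0],[0,0,-1,0,0,0],[0,0,-2,0,0,0],[0,0,-3,0,0,0],[0,0,-3,0,0,0],[0,0,-3,0,0,0]]]' --claw -1

```text
time: 6.65
position: [0.4676, 0.3019, 0.3926]
tool_rot: [0.598, 0.801, -0.0, -0.0]
ft_force: [-1.0, -0.4, -0.4]
grip_width: 0.0869
grip_force: 0.0
```

```bash
python3 -c "
from h import *
tgt([[.521,-.0383,.23],[.521,-.0383,.144]])
for n in('top','scene'):
  P=pts(camera(n));d=np.hypot(P[...,0]-.468,P[...,1]-.303)<.012
  z=P[...,2][d];print(n,np.round(np.sort(z[(z>.07)&(z<.14)])[::8],4))"
```

```text
t 6.65 F [-1.02 -0.38 -0.4 ] w 0.0869 grasp [0.4676 0.3019 0.2286]
[-8.534, -1.137, -0.033, -0.001, 0.0, 0.0]
[-8.534, -1.135, 2.117, -0.001, 0.0, 0.0]
top [0.0703 0.0723 0.115  0.1174 0.1181 0.1187 0.1196 0.1204 0.1215 0.1243]
scene [0.0825 0.0972 0.1132 0.1145 0.1153 0.1161 0.1166 0.1176 0.1189]
```

Call:
move_arm --commands '[[[-8.53,-1.14,0,0,0,0],[-8.53,-1.14,0,0,0,0],[-8.53,-1.14,0,0,0,0],[-8.53,-1.14,0,0,0,0],[-8.53,-1.14,0,0,0,0],[-8.53,-1.14,0,0,0,0],[-8.53,-1.14,0,0,0,0],[-8.53,-1.14,0,0,0,0],[-8.53,-1.14,0,0,0,0]]]'

```text
time: 7.88
position: [0.5208, -0.0366, 0.3927]
tool_rot: [0.598, 0.802, -0.0, -0.001]
ft_force: [0.4, 0.3, 0.3]
grip_width: 0.0869
grip_force: 0.0
```

```bash
python3 -c "
from h import *
tgt([[.521,-.0383,.23],[.521,-.0383,.144]])"
```

```text
t 7.875 F [0.44 0.34 0.29] w 0.0869 grasp [ 0.5208 -0.0366  0.2287]
[-0.041, -0.007, -0.033, -0.001, -0.001, 0.002]
[-0.043, -0.005, 2.117, -0.001, -0.001, 0.002]
```

Call:
move_arm --commands '[[[-0.04,0,1,0,0,0],[-0.04,0,1.6,0,0,0],[-0.04,0,2,0,0,0],[-0.04,0,2.12,0,0,0],[-0.04,0,2.12,0,0,0],[-0.04,0,2.12,0,0,0]]]'

```text
time: 8.62
position: [0.5219, -0.0393, 0.3091]
tool_rot: [0.598, 0.801, 0.0, 0.001]
ft_force: [-0.3, 0.3, -0.2]
grip_width: 0.087
grip_force: 0.1
```

Call:
move_arm --commands '[[[0,0,0,0,0,0],[0,0,0,0,0,0],[0,0,0,0,0,0],[0,0,0,0,0,0],[0,0,0,0,0,0],[0,0,0,0,0,0],[0,0,0,0,0,0],[0,0,0,0,0,0]]]' --claw 1 --squeeze 15

```text
time: 9.62
position: [0.5217, -0.0395, 0.3083]
tool_rot: [0.598, 0.801, -0.0, -0.0]
ft_force: [0.7, 0.3, -0.2]
grip_width: 0.0148
grip_force: 0.0
```

```bash
python3 -c "
from h import *
tgt([[.521,-.0383,.144]])
# arc rows: +y tool = chamber +x
for t in np.arange(0,96,5):
  a=np.radians(t);x=-130*np.cos(a)+43*np.sin(a);z=130*np.sin(a)+43*np.cos(a)
  print(t,np.round([(x+130)/40,-(z-43)/40],3))"
```

```text
t 9.625 F [ 0.73  0.26 -0.16] w 0.0148 grasp [ 0.5217 -0.0395  0.1443]
[0.035, -0.007, 0.008, -0.0, -0.0, 0.0]
0 [ 0. -0.]
5 [ 0.106 -0.279]
10 [ 0.236 -0.548]
15 [ 0.389 -0.805]
20 [ 0.564 -1.047]
25 [ 0.759 -1.273]
30 [ 0.973 -1.481]
35 [ 1.204 -1.67 ]
40 [ 1.451 -1.838]
45 [ 1.712 -1.983]
50 [ 1.984 -2.106]
55 [ 2.266 -2.204]
60 [ 2.556 -2.277]
65 [ 2.851 -2.325]
70 [ 3.149 -2.347]
75 [ 3.447 -2.342]
80 [ 3.744 -2.312]
85 [ 4.038 -2.256]
90 [ 4.325 -2.175]
95 [ 4.604 -2.069]
```

Call:
move_arm --commands '[[[0,0,0,0,0,0],[0,0,0,0,0,0],[0,0,0,0,0,0]]]'

```text
time: 10.0
position: [0.5216, -0.0395, 0.3083]
tool_rot: [0.598, 0.801, -0.0, -0.0]
ft_force: [-0.2, -0.1, 0.0]
grip_width: 0.0094
grip_force: 15.0
```

Call:
move_arm --commands '[[[0,0.03,-0.1,0,0,0],[0,0.106,-0.28,0,0,0],[0,0.236,-0.548,0,0,0],[0,0.389,-0.805,0,0,0],[0,0.564,-1.047,0,0,0],[0,0.759,-1.273,0,0,0],[0,0.759,-1.273,0,0,0]]]'

```text
time: 10.88
position: [0.5509, -0.0308, 0.3612]
tool_rot: [0.598, 0.801, -0.0, 0.0]
ft_force: [-4.0, -2.4, 4.6]
grip_width: 0.0093
grip_force: 15.0
```

```bash
python3 -c "
from h import *
tgt([[.521,-.0383,.144]])"
```

```text
t 10.875 F [-4.   -2.41  4.62] w 0.0093 grasp [ 0.5509 -0.0308  0.1972]
[0.032, -0.769, 1.331, -0.001, 0.001, 0.001]
```

Call:
move_arm --commands '[[[0,0.214,-0.18,0,0,0],[0,0.445,-0.36,0,0,0],[0,0.692,-0.52,0,0,0],[0,0.953,-0.67,0,0,0],[0,1.225,-0.793,0,0,0],[0,1.507,-0.89,0,0,0],[0,1.797,-0.965,0,0,0],[0,1.797,-0.965,0,0,0]]]'

```text
time: 11.88
position: [0.6205, -0.01, 0.4007]
tool_rot: [0.598, 0.801, 0.001, 0.002]
ft_force: [-2.3, -0.4, 7.5]
grip_width: 0.0091
grip_force: 15.0
```

```bash
python3 -c "
from h import *
tgt([[.521,-.0383,.144]])
c=camera('scene');cv2.imwrite('pics/s2.png',cv2.resize(c['pixels'][150:350,220:440],(660,600)))"
```

```text
t 11.875 F [-2.25 -0.37  7.48] w 0.0091 grasp [ 0.6205 -0.01    0.2367]
[0.032, -2.595, 2.309, 0.004, 0.001, 0.0]
```

View pics/s2.png

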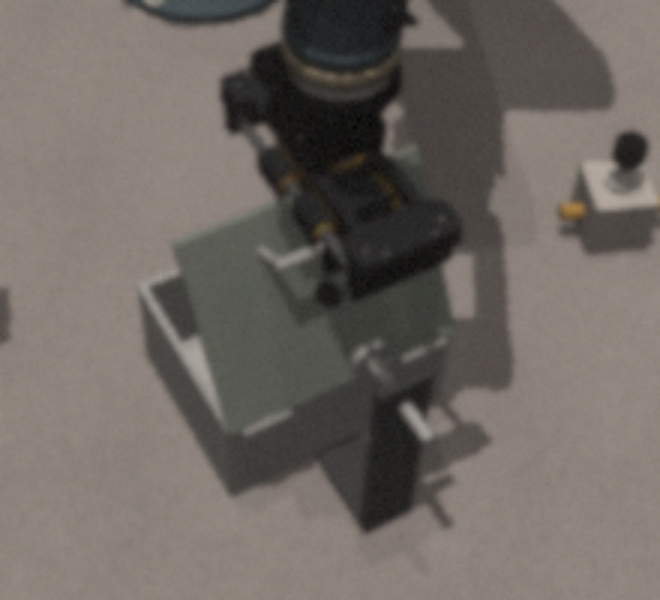

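The picture shows the lid about 60° open, with the bar still in the fingers and the knob out at the right. I continue to about 82°.

Call:
move_arm --commands '[[[0,0.2,-0.06,0,0,0],[0,0.4,-0.085,0,0,0],[0,0.6,-0.1,0,0,0],[0,0.8,-0.1,0,0,0],[0,1.0,-0.085,0,0,0],[0,1.19,-0.065,0,0,0],[0,1.3,-0.045,0,0,0],[0,1.3,-0.045,0,0,0],[0,1.3,-0.045,0,0,0]]]'

```text
time: 13.05
position: [0.6703, 0.0045, 0.3995]
tool_rot: [0.598, 0.801, 0.001, 0.001]
ft_force: [2.4, 0.9, 1.1]
grip_width: 0.0091
grip_force: 15.0
```

```bash
cat > st.py <<'E'
from h import *
o=get_obs();g=o["position"]-[0,0,.164];ex=np.array([.959,.284,0])
h=np.array([.6457,-.0013,.1]);x=(g-h)@ex*1000;z=(g[2]-.1)*1000
th=161.7-np.degrees(np.arctan2(z,x));tan=np.sin(np.arctan2(z,x))*ex+np.array([0,0,-np.cos(np.arctan2(z,x))])
print(o["time"],"x,z",round(x,1),round(z,1),"r",round(np.hypot(x,z),1),"th",round(th,1),"Fx",round(o["ft_force"]@ex,2),"Fz",round(o["ft_force"][2],2),"Ftan",round(o["ft_force"]@tan,2),"free edge",round(o["ft_force"]@tan*137/160,2))
E
python3 st.py
```

```text
13.05 x,z 25.2 135.5 r 137.8 th 82.2 Fx 2.6 Fz 1.12 Ftan 2.36 free edge 2.02
```

Call:
move_arm --commands '[[[0,0.05,0.008,0,0,0],[0,0.1,0.016,0,0,0],[0,0.15,0.027,0,0,0],[0,0.2,0.04,0,0,0],[0,0.24,0.05,0,0,0],[0,0.24,0.05,0,0,0]]]'

```text
time: 13.8
position: [0.6789, 0.007, 0.3973]
tool_rot: [0.598, 0.801, -0.0, -0.0]
ft_force: [-1.8, 0.0, 2.9]
grip_width: 0.009
grip_force: 15.0
```

```bash
python3 st.py
```

```text
13.8 x,z 34.2 133.3 r 137.6 th 86.1 Fx -1.74 Fz 2.87 Ftan -2.4 free edge -2.06
```

Call:
move_arm --commands '[[[0,0.05,0.012,0,0,0],[0,0.1,0.025,0,0,0],[0,0.15,0.04,0,0,0],[0,0.15,0.04,0,0,0]]]'

```text
time: 14.3
position: [0.6847, 0.0088, 0.3958]
tool_rot: [0.598, 0.801, 0.0, 0.0]
ft_force: [-1.9, 0.5, 1.2]
grip_width: 0.0092
grip_force: 15.0
```

```bash
python3 st.py
```

```text
14.3 x,z 40.3 131.8 r 137.8 th 88.7 Fx -1.64 Fz 1.23 Ftan -1.93 free edge -1.65
```

Call:
move_arm --commands '[[[0,0.04,0.013,0,0,0],[0,0.08,0.026,0,0,0],[0,0.08,0.026,0,0,0]]]'

```text
time: 14.68
position: [0.6877, 0.0097, 0.3949]
tool_rot: [0.598, 0.801, 0.0, 0.0]
ft_force: [-2.5, -0.6, 1.4]
grip_width: 0.0093
grip_force: 15.0
```

```bash
python3 st.py
```

```text
14.675 x,z 43.4 130.9 r 137.9 th 90.1 Fx -2.55 Fz 1.4 Ftan -2.86 free edge -2.45
```

Call:
move_arm --commands '[[[0,0.04,0.013,0,0,0],[0,0.06,0.02,0,0,0],[0,0.06,0.02,0,0,0]]]'

```text
time: 15.05
position: [0.69, 0.0103, 0.3942]
tool_rot: [0.598, 0.801, 0.0, 0.0]
ft_force: [-2.2, -0.7, 0.1]
grip_width: 0.0098
grip_force: 15.0
```

```bash
python3 st.py
```

```text
15.05 x,z 45.7 130.2 r 138.0 th 91.1 Fx -2.33 Fz 0.09 Ftan -2.23 free edge -1.91
```

Call:
move_arm --commands '[[[0,0.04,0.013,0,0,0],[0,0.08,0.027,0,0,0],[0,0.08,0.027,0,0,0]]]'

```text
time: 15.42
position: [0.6931, 0.0112, 0.393]
tool_rot: [0.598, 0.801, 0.0, 0.0]
ft_force: [-2.7, -0.9, 1.4]
grip_width: 0.0096
grip_force: 15.0
```

```bash
python3 st.py
```

```text
15.425 x,z 49.1 129.0 r 138.1 th 92.5 Fx -2.86 Fz 1.41 Ftan -3.18 free edge -2.72
```

Call:
move_arm --commands '[[[0,0.03,0.01,0,0,0],[0,0.06,0.021,0,0,0],[0,0.06,0.021,0,0,0]]]'

```text
time: 15.8
position: [0.6952, 0.0119, 0.3923]
tool_rot: [0.598, 0.801, -0.0, -0.0]
ft_force: [-2.6, -1.2, 1.6]
grip_width: 0.0093
grip_force: 15.0
```

```bash
python3 st.py
```

```text
15.8 x,z 51.3 128.3 r 138.1 th 93.5 Fx -2.84 Fz 1.58 Ftan -3.22 free edge -2.76
```

Call:
move_arm --commands '[[[0,0.04,0.014,0,0,0],[0,0.08,0.03,0,0,0],[0,0.08,0.03,0,0,0]]]'

```text
time: 16.18
position: [0.6983, 0.0128, 0.3911]
tool_rot: [0.598, 0.801, -0.0, -0.0]
ft_force: [-4.2, -1.1, 2.6]
grip_width: 0.0097
grip_force: 15.0
```

```bash
python3 st.py
```

```text
16.175 x,z 54.5 127.1 r 138.3 th 94.9 Fx -4.31 Fz 2.56 Ftan -4.97 free edge -4.26
```

Call:
move_arm --commands '[[[0,0.03,0.011,0,0,0],[0,0.06,0.023,0,0,0],[0,0.06,0.023,0,0,0]]]'

```text
time: 16.55
position: [0.7002, 0.0134, 0.3904]
tool_rot: [0.598, 0.801, -0.001, -0.001]
ft_force: [-7.2, -0.8, 4.4]
grip_width: 0.0091
grip_force: 15.0
```

```bash
python3 st.py; python3 -c "
from h import *
c=camera('scene');cv2.imwrite('pics/s3.png',cv2.resize(c['pixels'][200:350,260:440],(720,600)))"
```

```text
16.55 x,z 56.4 126.4 r 138.4 th 95.8 Fx -7.17 Fz 4.37 Ftan -8.33 free edge -7.13
```

View pics/s3.png

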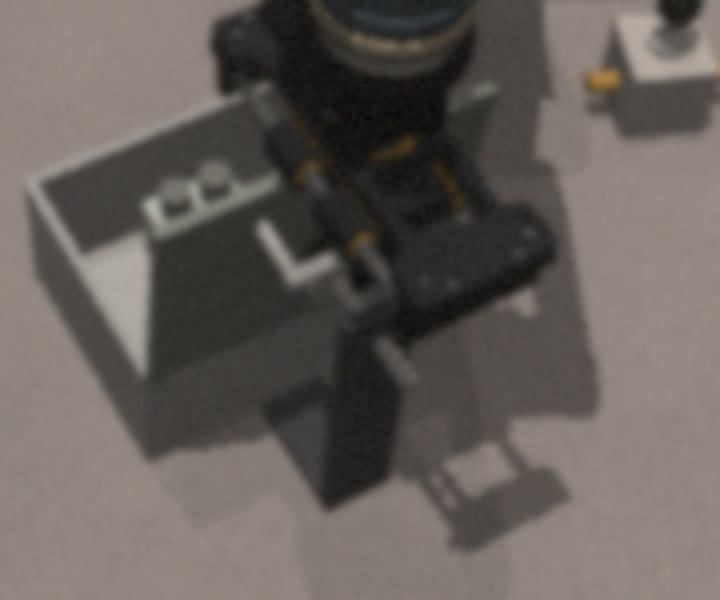

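The picture shows the lid upright just past vertical, near the bracket's stop. The force is now rising softly with contact, so I press a little further.

Call:
move_arm --commands '[[[0,0.02,0.008,0,0,0],[0,0.03,0.012,0,0,0],[0,0.03,0.012,0,0,0],[0,0.03,0.012,0,0,0]]]'

```text
time: 17.1
position: [0.7007, 0.0135, 0.3903]
tool_rot: [0.598, 0.801, -0.002, -0.001]
ft_force: [-9.5, -1.0, 8.1]
grip_width: 0.0094
grip_force: 15.0
```

```bash
python3 st.py
```

```text
17.1 x,z 57.0 126.3 r 138.5 th 96.0 Fx -9.41 Fz 8.09 Ftan -11.91 free edge -10.2
```

Call:
move_arm --commands '[[[0,0,0,0,0,0],[0,0,0,0,0,0],[0,0,0,0,0,0],[0,0,0,0,0,0]]]' --claw 0.46

```text
time: 17.6
position: [0.7022, 0.0139, 0.3895]
tool_rot: [0.598, 0.801, 0.0, 0.0]
ft_force: [-0.8, 0.5, -0.4]
grip_width: 0.0236
grip_force: 0.0
```

```bash
python3 st.py
```

```text
17.6 x,z 58.5 125.5 r 138.5 th 96.7 Fx -0.65 Fz -0.44 Ftan -0.4 free edge -0.34
```

Call:
move_arm --commands '[[[0,0.02,-0.3,0,0,0],[0,0.02,-0.7,0,0,0],[0,0.02,-1.2,0,0,0],[0,0.02,-2,0,0,0],[0,0.02,-2.8,0,0,0],[0,0.02,-2.8,0,0,0],[0,0.02,-2.8,0,0,0]]]'

```text
time: 18.48
position: [0.7022, 0.0141, 0.5017]
tool_rot: [0.598, 0.801, -0.0, -0.0]
ft_force: [-1.2, 0.2, 0.4]
grip_width: 0.0234
grip_force: 0.0
```

```bash
python3 st.py; python3 -c "
from h import *
tgt([[.4675,.3028,.27],[.4675,.3028,.16]])
ex=np.array([.959,.284,0]);ey=np.array([-.284,.959,0]);h=np.array([.6457,-.0013,.1])
for n in('top','scene'):
  c=camera(n);P=pts(c)-h;cv2.imwrite(f'pics/{n}4.png',c['pixels'])
  x=P@ex*1000;y=P@ey*1000;z=P[...,2]*1000
  m=(z>122)&(z<150)&(abs(y)<46)&(x>30)&(x<80);print(n,'bar',m.sum(),np.round([np.median(x[m]),np.max(z[m])],1))
  m=(z>20)&(z<170)&(y>55)&(y<98)&(x>-60)&(x<60);
  if m.sum()>20: print('plate',m.sum(),np.polyfit(z[m],x[m],1))
"
```

```text
18.475 x,z 58.6 237.7 r 244.8 th 85.5 Fx -1.07 Fz 0.41 Ftan -1.13 free edge -0.97
t 18.475 F [-1.18  0.24  0.41] w 0.0234 grasp [0.7022 0.0141 0.3377]
[8.587, -3.575, 1.695, -0.0, -0.0, 0.0]
[8.586, -3.575, 4.445, -0.0, -0.0, 0.0]
top bar 51 [ 48.7 137.6]
scene bar 273 [ 54.6 132. ]
plate 128 [0.08488403 7.8925986 ]
```

View pics/scene4.png

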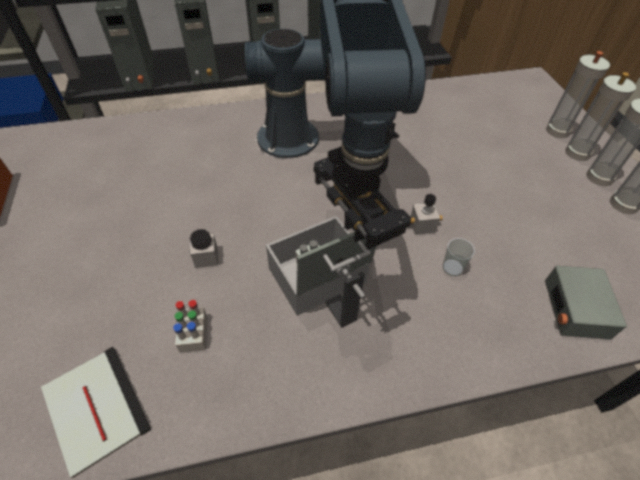

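The picture shows the lid standing open against the bracket stop at about 95°, with the rack, beaker and regulator undisturbed. Next is the knob at (430,200).

Call:
move_arm --commands '[[[8.587,-3.575,0,0,0,0],[8.587,-3.575,0,0,0,0],[8.587,-3.575,0,0,0,0],[8.587,-3.575,0,0,0,0],[8.587,-3.575,0,0,0,0],[8.587,-3.575,0,0,0,0],[8.587,-3.575,0,0,0,0],[8.587,-3.575,1.5,0,0,0],[8.587,-3.575,3,0,0,0],[8.587,-3.575,4.2,0,0,0],[8.587,-3.575,4.44,0,0,0],[8.587,-3.575,4.44,0,0,0]]]' --claw 1

```text
time: 20.08
position: [0.4687, 0.3024, 0.3241]
tool_rot: [0.599, 0.801, -0.0, -0.0]
ft_force: [0.4, -0.2, 0.1]
grip_width: 0.0004
grip_force: 0.0
```

```bash
python3 -c "
from h import *
tgt([[.4675,.3025,.105],[.4675,.3025,.0835]])"
```

```text
t 20.075 F [ 0.4  -0.23  0.09] w 0.0004 grasp [0.4687 0.3024 0.1601]
[0.012, -0.028, 1.376, -0.0, 0.0, -0.001]
[0.013, -0.028, 1.914, -0.0, 0.0, -0.001]
```

Call:
move_arm --commands '[[[0,-0.03,0.3,0,0,0],[0,-0.03,0.5,0,0,0],[0,-0.03,0.6,0,0,0],[0,-0.03,0.68,0,0,0],[0,-0.03,0.76,0,0,0],[0,-0.03,0.84,0,0,0],[0,-0.03,0.9,0,0,0],[0,-0.03,0.96,0,0,0],[0,-0.03,0.99,0,0,0],[0,-0.03,0.99,0,0,0],[0,-0.03,0.99,0,0,0]]]'

```text
time: 21.45
position: [0.4668, 0.3024, 0.2846]
tool_rot: [0.598, 0.801, 0.0, 0.0]
ft_force: [-1.1, -0.2, 2.8]
grip_width: 0.0002
grip_force: 1.7
```

Call:
move_arm --commands '[[[0,0,0.02,0,0,0],[0,0,0.03,0,0,0],[0,0,0.03,0,0,0]]]'

```text
time: 21.82
position: [0.4667, 0.3025, 0.2845]
tool_rot: [0.598, 0.801, 0.0, 0.0]
ft_force: [-0.9, -1.2, 9.7]
grip_width: 0.0005
grip_force: 5.4
```

Call:
move_arm --commands '[[[0,0,0.02,0,0,0],[0,0,0.02,0,0,0],[0,0,0.02,0,0,0]]]'

```text
time: 22.2
position: [0.4667, 0.3024, 0.2845]
tool_rot: [0.598, 0.801, 0.0, 0.0]
ft_force: [-3.3, -1.6, 15.9]
grip_width: 0.0005
grip_force: 7.7
```

Call:
move_arm --commands '[[[0,0,-0.5,0,0,0],[0,0,-1.5,0,0,0],[0,0,-3,0,0,0],[0,0,-4,0,0,0],[-1,-3,-4,0,0,0],[-1,-4,-4,0,0,0],[-1,-4,-4,0,0,0],[-1,-4,-4,0,0,0]]]'

```text
time: 23.2
position: [0.3216, 0.2176, 0.442]
tool_rot: [0.598, 0.801, -0.001, -0.001]
ft_force: [0.1, 0.4, 0.1]
grip_width: 0.0003
grip_force: 0.0
```

```bash
python3 -c "
from h import *
ex=np.array([.959,.284,0]);ey=np.array([-.284,.959,0]);h=np.array([.6457,-.0013,.1])
for n in('top','scene'):
  c=camera(n);W=pts(c);P=W-h;cv2.imwrite(f'pics/{n}5.png',c['pixels'])
  d=np.hypot(W[...,0]-.468,W[...,1]-.303)<.012;zz=W[...,2][d];print(n,'knob',np.round(np.sort(zz[(zz>.07)&(zz<.14)])[::12],4))
  x=P@ex*1000;y=P@ey*1000;z=P[...,2]*1000
  m=(z>122)&(z<150)&(abs(y)<46)&(x>40)&(x<80);print('bar',m.sum(),np.round([np.median(x[m]),np.max(z[m])],1))
  m=(z>20)&(z<150)&(abs(y)>50)&(abs(y)<98)&(x>-60)&(x<60);
  if m.sum()>20: print('plate',m.sum(),np.polyfit(z[m],x[m],1))
"
```

```text
top knob [0.0706 0.1006 0.1015 0.1025 0.1035 0.1054 0.1079]
bar 199 [ 51.5 137.3]
plate 554 [ 0.08754117 -3.40306915]
scene knob [0.0707 0.098  0.0996 0.1005 0.1019]
bar 241 [ 55.1 132.8]
plate 1058 [0.0859244  7.63529495]
```

```bash
python3 -c "
import cv2
a=cv2.imread('pics/scene5.png')[170:330,250:450];cv2.imwrite('pics/c5.png',cv2.resize(a,(750,600),interpolation=cv2.INTER_CUBIC))"
```

```text
(no output)
```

View pics/c5.png

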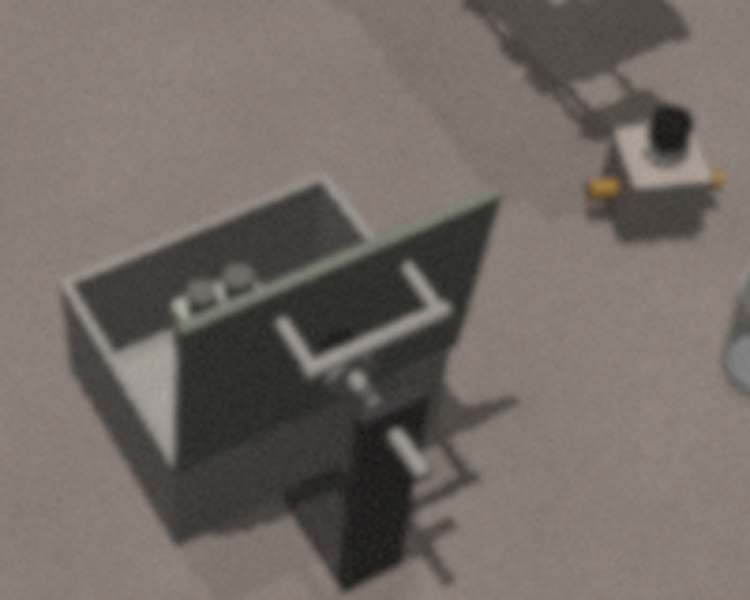

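The picture shows the lid resting on its stop with the buffer behind the handle, the knob fully in (top at 102 mm), and the arm clear of everything.

```bash
python3 -c "
from rig import *
print(hand_in())"
```

```text
the job is handed in; nothing more can be done
None
```

I pulled the vent knob out past its detent to its end stop, swung the lid back onto its stop at about 95° with a press of about 10 N, and pushed the knob fully back in. The job is handed in at about 23 s. I kept clear of the regulator, beaker and rack, and the hand-in gave no verdict.

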